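# Clamp the rinsed pan and wedge the drain tray up

### The arm

A 6-joint arm with a two-finger parallel gripper is mounted at the origin on the work surface. World frame = base frame: x ahead of the robot, y to its left, z up, the work surface at z = 0. Lengths are in m, angles in rad, forces in N, time in s.
With the tool pointing down it reaches from about 0.25 to 0.85 m from the base axis. Payload 12.5 kg.
Tool frame: the origin (TCP) lies at the very end of the fingers, on their centre line; the grasp point (between the pads) lies 19 mm behind it (r.pinch_z is the z of the grasp point in the tool frame, in m); z points along the fingers, x is the direction in which the jaws open and shut, and the axes are right-handed (so a half turn about z gives the same grasp; the last joint's range is limited). The gripper opens to 93 mm and grips with 3 to 60 N. Pads are 15 mm wide; open, the fingers measure 128 mm over their backs; the gripper's body (75 mm by 188 mm) begins 65 mm behind the grasp point.
Start: joints at [-1.215, 0.351, 1.652, -0, 1.139, -0.085], TCP at [0.235, -0.497, 0.184] pointing down, gripper open.
Joint ranges: [-2.75, 2.75], [-0.79, 2.1], [0.01, 2.65], [-1.57, 4.71], [0.07, 3.14], [-2.87, 2.87]. Speed limits (rad/s): [2.22, 2.22, 2.79, 3.14, 3.14, 3.14].

### API

Orientations are given as a unit quaternion [w, x, y, z].
In Python, from workcell import r, capture, get_calibration, job gives the robot as it stands.
- The arm moves only by the tool drive_tool, never from a script. Its argument "moves" is a list of rows, each an object with "offset": the shift along the tool's x, y, z in m, a list of three; "roll": the turn about the tool's z in degrees. In form: [{"offset": [tx, ty, tz], "roll": roll}, ...]. A call has 1 to 5 rows; each row shifts and turns the commanded pose from where the row before left it, along the tool's axes as they then stand; what a row does not reach is not made up. A row lasts 1/10 s, in which the tool goes at most 50 mm and 8.59 degrees, less where a joint would pass 70% of its speed; a pose out of reach is approached as far as the arm can. A call with a gripper value outside its range is refused whole. "fingers" is the opening, from 0 (shut) to 1 (fully open), set as the call begins (left out, the last holds). The fingers move at their own pace and stop on an object; "grip_force" is the grip in N (left out, the last holds). Time passes only in rows, so rows that do not move let the fingers close. It gives the time, the measured TCP pose, the force and the opening at its end, in the units of the state.
- r.get_obs(): the state, without advancing time (a new reading comes with each control period).
- capture(name): name is "scene" or "top"; returns the picture (480x640x3 uint8, red, green, blue); there is no depth.
- get_calibration(name): a dict with "vfov" (degrees; the focal length in pixels is half the picture's height over the tangent of half this angle, whatever the lens; pixels are square), "cx", "cy" (the principal point, pixels), "D" ([k1, k2, p1, p2, k3] as OpenCV has them; the pictures are not rectified), "cam_to_world" (4x4, takes a point from camera to world coordinates). Camera axes: x right, y up, looking along -z (the intrinsics and any distortion apply to the point x, -y, -z); pixel columns grow to the right and rows downward; lengths in m; the calibration is good to about 2 mm. A picture is of the moment at which its call begins. get_calibration takes no time and is no camera call.
- job.close_job(): hands the job in, once; it reports no verdict.
The state is a dict: "time_s": time; "q": joint angles; "joint_velocities": joint speeds; "joint_efforts": joint torques, N m; "tool_pos": TCP position; "tool_rot": TCP orientation; "wrist_force": force on the tool from outside, world axes, zero at the start; "ft_torque": the same for the moment, N m; "opening": finger opening in m.
Only numpy, scipy, OpenCV 4.12 (cv2) and the standard library are available. Lean on these libraries where they do the work, as an engineer would, in place of code of your own. Each camera call takes 0.05 s, during which the arm holds its last target.

### The job

The pan of rinsed grinder parts has to drain: first swing the hinged latch bar down over the pan until it rests in its catch. Then take the white wedge by its post and, keeping it flat on the bench, push it thin end first, straight in under the middle of the tray's front edge until that edge just lifts off its stand by about 6 mm. Finish while still gripping the wedge there, so that only the wedge carries the tray; leave the things standing around alone.

Things in the scene. Friction and masses are not known exactly. Their poses are not given: they have to be found in the camera images.
- stand: Dark steel drain stand, fixed to the bench: two side rails 220 x 20 x 16 mm, 160 mm apart inside, open at the front, a cross bar at the rear. Origin: centre of its footprint, on the bench. x points from its open front to its hinged rear, y to its left, z up. The tray lies on the rails.
- tray (a joint): Tilt of the aluminium tray (220 x 200 x 4 mm, about 0.8 kg, low fence on top) about a hinge across the stand's rear, 215 mm behind its front edge: 0 rad = lying on the rails, positive = front edge raised (0.028 rad = 6 mm at the front edge). It falls back by itself; the front edge bears down with 6 to 10 N (latch and pan included).
- tray_lip (a point): Middle of the lower front edge of the tray, 110 mm in front of the stand's origin; 16 mm above the bench while the tray lies on its rails. Rises with the tray.
- latch (a joint): Angle of the steel latch bar: 0 rad = level, in its catch (closed); positive = raised. Its stiff hinge keeps it where it is left. 1 to 2 N at the press point moves it.
- latch_hinge (a point): Axis of the latch bar's hinge, on a post at the tray's left side; stand frame x -60, y +92, z 91 mm. The bar (20 mm wide, 6 mm thick, 207 mm long from hinge to free end, 14 mm upturned end) turns about the stand's x axis; closed, it points along the stand's -y over the pan and its end lies in a fork on a post 184 mm from the hinge. The fork's cheeks rise 9 mm above the closed bar's top.
- latch_press (a point): Point on the upper face of the latch bar, 145 mm from the hinge along the bar and 3 mm above its mid-plane, a good place to push it down. Its z axis is square to the bar's upper face.
- pan_in (a point): Centre of the inner floor of the open steel pan (140 x 150 mm, 62 mm high, 3 mm walls, 0.35 to 0.7 kg) on the tray inside the low fence; its rim is 82 mm above the bench. It stays there.
- wedge_post (a point): Centre of the square post (24 x 24 mm, its top 86 mm above the bench, free to grip from 35 to 80 mm) on the white plastic wedge, 58 mm above the wedge's underside. The wedge is 140 mm long, 40 mm wide, 0.2 kg: x points to its thin end, whose edge is 122 mm ahead of the post's centre and 5 mm thick; from there the top rises at 1:4 to 30 mm over 100 mm, then flat heel with the post. y across, z up.
- wedge: The same white plastic wedge; origin at the middle of its underside, 70 mm behind the thin end and 52 mm ahead of the post's centre. Axes as for its post.
- jar: Spice jar, 48 mm across, 85 mm high, a bystander. Origin under its centre.
- nozzle: Steel stuffing nozzle standing on its flange, 60 mm across, 110 mm high, a bystander. Origin under its centre.
- bowl: Steel bowl, 120 mm across, 55 mm high, a bystander. Origin under its centre.
- spray: Spray can, 54 mm across, 190 mm high, a bystander. Origin under its centre.
Not all that is in view belongs to the job. Leave any pink look-alike of the wedge alone.

How it is judged:
On the way, in this order (a step that is already met when the one before it is completed fails the run):
1. the latch bar rests in its catch while the tray still lies on its rails (value of joint latch below 0.06 rad and value of joint tray below 0.008 rad), for 0.2 s.
2. the wedge lifts the tray's front edge off the rails (value of joint tray above 0.012 rad and contact force between wedge and tray above 1 N), for 0.2 s.
At the end, for the whole second after the job is handed in: Latch in its catch (0.06 rad); tray front edge 2.6 to 10 mm above its rails, still, carried by the wedge (over 1 N), untouched by the robot; wedge held (over 2 N), flat on the bench (8 mm, 0.12 rad), within 35 mm of the middle line and 0.3 rad of square; pan in its place (all of step 2 and value of joint latch below 0.06 rad and value of joint tray below 0.047 rad and contact force between the fingers and wedge above 2 N and contact force between each of the arm, the fingers and tray below 0.5 N and height (world z) of wedge below 0.008 m and angle between wedge's own z axis and vertical below 0.12 rad and angle between the x axis of wedge and the x axis of stand, either way round below 0.3 rad and y of wedge in the frame of stand between -0.035 and 0.035 m and x of pan_in in the frame of stand between -0.04 and 0 m and velocity of joint tray below 0.03 rad/s and linear speed of wedge below 0.02 m/s); the arm keeps its last pose, push and grip.
It fails at once if the tray is pried up far too high (over 17 mm) (value of joint tray above 0.08 rad).
It fails at once if a bystander is moved by more than 30 mm (distance of any of jar, nozzle, bowl, spray from where it was at the start of the episode above 0.03 m).
It also fails if it takes over 67 s, if anything falls off the work surface, if the arm or the gripper's body presses on something with over 40 N, if the wrist force passes 120 N, or if a joint passes its speed limit or range.

## Working session

There is one attempt and no reset: what is moved stays moved. The work goes in short steps, Python scripts to look and compute and a tool call to move; the robot and the scene stay as the last step left them, time stands still between calls to the robot, and variables do not carry over. Pictures are saved under pics/ and viewed, and the job is handed in when it is done.

Besides the shell and the picture viewer there is one more tool, called after ">>>" in YAML: its name, and indented under it one key for each argument. drive_tool: Moves the arm, as the interface text tells. Its arguments: {"type":"object","properties":{"moves":{"type":"array"},"fingers":{"type":"number"},"grip_force":{"type":"number"}},"required":["moves"]}

```bash
ls; mkdir -p pics; python3 - <<'E'
from workcell import r,capture,get_calibration
import cv2
for n in("scene","top"):
    im=capture(n); cv2.imwrite(f"pics/{n}0.png",im[:,:,::-1]); print(n,get_calibration(n))
print(r.get_obs(), r.pinch_z)
E
```

```text
pics
scene {'vfov': 50.08254249084819, 'cx': 324.32797188742643, 'cy': 236.25729802272016, 'D': array([-0.12602141,  0.        ,  0.        ,  0.        ,  0.        ]), 'cam_to_world': array([[-0.84821896, -0.36072542,  0.38781667,  1.02216681],
       [ 0.52947836, -0.55910707,  0.63800623,  0.76666204],
       [-0.01331402,  0.74650951,  0.66524152,  0.8549643 ],
       [ 0.        ,  0.        ,  0.        ,  1.        ]])}
top {'vfov': 43.406708778421866, 'cx': 314.55163012826614, 'cy': 241.98931031016372, 'D': array([-0.13605215,  0.        ,  0.        ,  0.        ,  0.        ]), 'cam_to_world': array([[-2.58388154e-02,  9.90802767e-01, -1.32824064e-01,
         3.55710472e-01],
       [-9.99666109e-01, -2.55881410e-02,  3.59413103e-03,
         4.12135261e-02],
       [ 1.62354098e-04,  1.32872583e-01,  9.91133114e-01,
         1.52350813e+00],
       [ 0.00000000e+00,  0.00000000e+00,  0.00000000e+00,
         1.00000000e+00]])}
{'time_s': 0.1, 'q': array([-1.21458977e+00,  3.51152900e-01,  1.65235282e+00,  3.80132431e-05,
        1.13908283e+00, -8.45789929e-02]), 'joint_velocities': array([ 0.00078477, -0.00206025, -0.00359773,  0.00126742,  0.0002747 ,
        0.00024506]), 'joint_efforts': array([ 5.84335758e-04, -4.98030639e+01, -2.85701948e+01,  7.00572180e-02,
        2.39018770e-02, -4.70176678e-05]), 'tool_pos': array([ 0.2345834 , -0.49709296,  0.18317418]), 'tool_rot': array([-3.14928248e-04,  8.44581346e-01, -5.35427027e-01, -3.86091666e-04]), 'wrist_force': array([ 0.04282791, -1.08822805, -1.0938591 ]), 'ft_torque': array([-0.00860445,  0.00847025,  0.02539072]), 'opening': 0.09323921501634631} -0.0188
```

View pics/scene0.png

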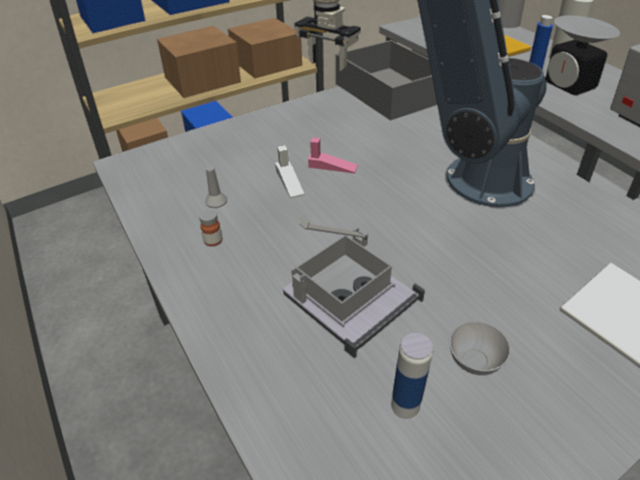

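View pics/top0.png

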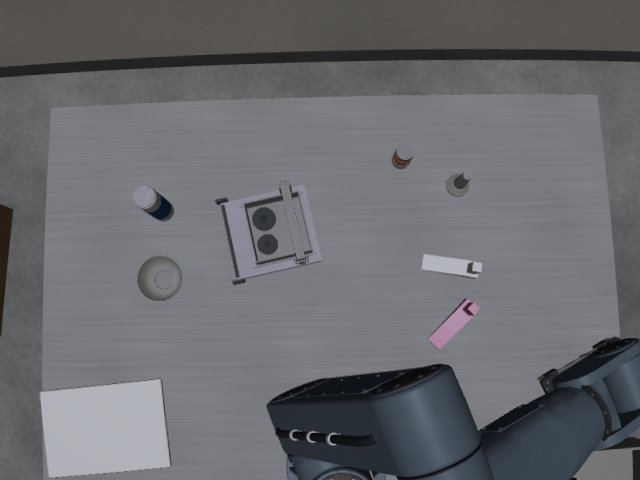

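Looking closer at the stand and the wedges.

```bash
cat > h.py <<'E'
import numpy as np,cv2
from workcell import get_calibration
C={n:get_calibration(n) for n in("scene","top")}
def K(c):
    f=240/np.tan(np.radians(c["vfov"])/2); return np.array([[f,0,c["cx"]],[0,f,c["cy"]],[0,0,1.]])
F=np.diag([1,-1,-1.])
def ext(c):
    M=c["cam_to_world"]; R=F@M[:3,:3].T; return R,-R@M[:3,3]
def proj(n,P):
    c=C[n];R,t=ext(c); return cv2.projectPoints(np.atleast_2d(np.array(P,float)),cv2.Rodrigues(R)[0],t,K(c),np.array(c["D"]))[0][:,0]
def ray(n,p):
    c=C[n];u=cv2.undistortPoints(np.array([[p]],float),K(c),np.array(c["D"]))[0,0]
    M=c["cam_to_world"];d=M[:3,:3]@np.array([u[0],-u[1],-1]);return M[:3,3],d/np.linalg.norm(d)
def atz(n,p,z):
    o,d=ray(n,p);return o+d*(z-o[2])/d[2]
def tri(a,b):
    o1,d1=ray("scene",a);o2,d2=ray("top",b)
    s=np.linalg.lstsq(np.c_[d1,-d2],o2-o1,rcond=None)[0]
    p,q=o1+s[0]*d1,o2+s[1]*d2;return (p+q)/2,np.linalg.norm(p-q)
E
python3 - <<'E'
import cv2
a=cv2.imread("pics/scene0.png");b=cv2.imread("pics/top0.png")
def crop(im,x,y,w,h,k,n): cv2.imwrite(f"pics/{n}.png",cv2.resize(im[y:y+h,x:x+w],None,fx=k,fy=k,interpolation=cv2.INTER_CUBIC))
crop(a,270,210,170,150,4.5,"s1");crop(b,200,170,140,120,5,"t1")
crop(a,260,130,110,75,6,"s2");crop(b,410,240,90,120,5,"t2")
E
```

```text
(no output)
```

View pics/s1.png

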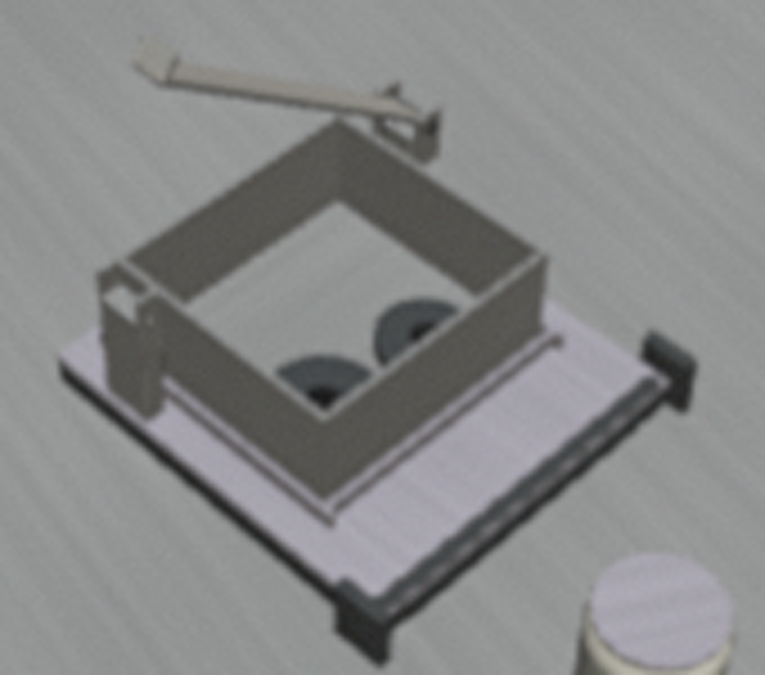

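View pics/t1.png

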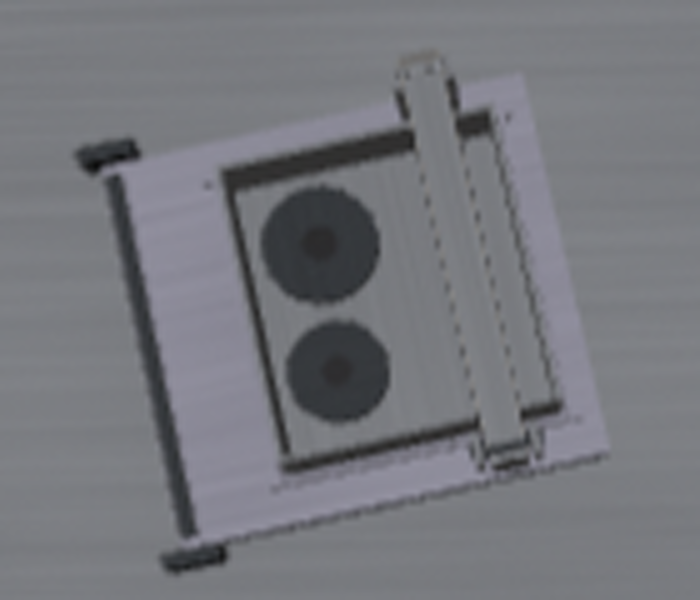

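View pics/s2.png

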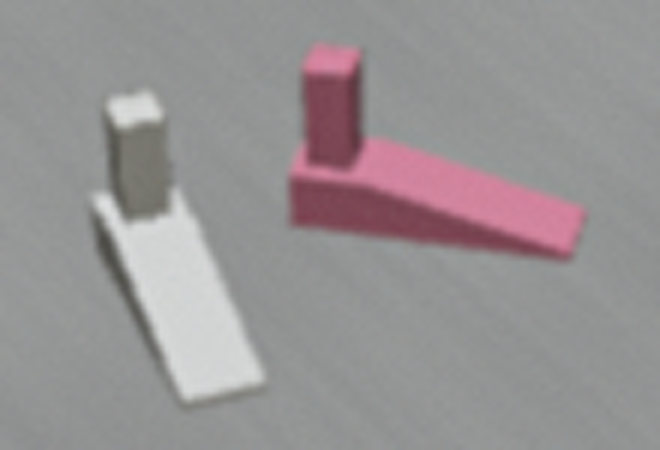

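View pics/t2.png

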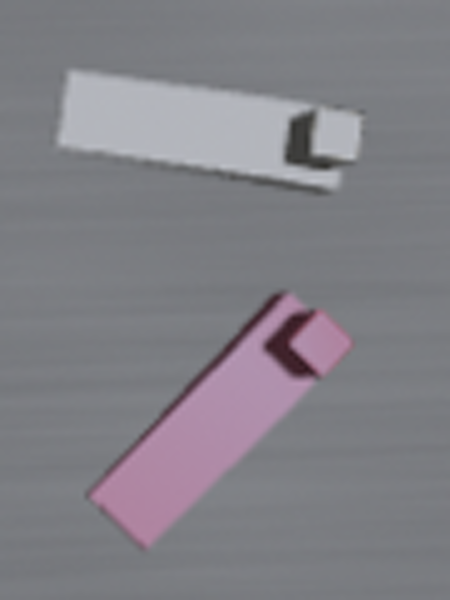

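White-wedge candidates: the white one (post top at scene 283,148 / top 477,267) and the pink one (scene 316,142 / top 474,308). I choose the white one, and the crops confirm it. The stand's open front faces -y world, with the rear lugs at top (222,201) and (239,282). The latch bar is raised from its hinge at scene (366,238) to its tip at (303,223). Next I fit the poses.

```bash
cat > fit.py <<'E'
from h import *
from scipy.optimize import least_squares
tc=lambda x,y:(200+x/5,170+y/5); sc=lambda x,y:(270+x/4.5,210+y/4.5)
obs=[("top",tc(524,73),(-110,-100,20)),("top",tc(609,452),(-110,100,20)),
("top",tc(223,170),(50,-75,82)),("top",tc(490,110),(-90,-75,82)),("top",tc(284,472),(50,75,82)),("top",tc(562,408),(-90,75,82)),
("scene",sc(60,362),(-110,-100,20)),("scene",sc(340,118),(-90,75,82)),("scene",sc(547,255),(50,75,82)),("scene",sc(325,415),(50,-75,82)),("scene",sc(120,262),(-90,-75,82)),
]
def T(p,L):
    L=np.array(L)/1000.;c,s=np.cos(p[2]),np.sin(p[2]);return [p[0]+c*L[0]-s*L[1],p[1]+s*L[0]+c*L[1],L[2]]
def res(p,obs=obs): 
    out=[]
    for n,px,L in obs: 
        L=list(L)
        if L[2]==82: L[0]+=p[3]*1000; L[1]+=p[4]*1000
        out+=list(proj(n,T(p,L))[0]-px)
    return out
s=least_squares(res,[.45,.2,1.6,0,0],loss="soft_l1");S=s.x
print("stand",S,np.degrees(S[2]),"\n",np.round(s.fun.reshape(-1,2),1).tolist())
def lat(a,l,h,dx=0): # along bar l, above midplane h
    return T(S,(-60+dx,92-l*np.cos(a)-h*np.sin(a)*-1*-1 if 0 else 92-l*np.cos(a)+h*np.sin(a),91+l*np.sin(a)+h*np.cos(a)))
for d in range(0,75,10): 
    a=np.radians(d);print(d,proj("scene",lat(a,207,10))[0].round(1),proj("top",lat(a,207,10))[0].round(1))
# wedge
t2=lambda x,y:(410+x/5,240+y/5);s2=lambda x,y:(260+x/6,130+y/6)
W=[("top",t2(69,69),(70,20,5)) ,("top",t2(57,147),(70,-20,5)),("scene",s2(186,404),(70,20,0)),("scene",s2(267,380),(70,-20,0))]
W=[("top",t2(57,147),(70,20,5)),("top",t2(69,69),(70,-20,5)),("top",t2(334,191),(-70,20,30)),
("scene",s2(186,395),(70,-20,5)),("scene",s2(267,375),(70,20,5)),
("top",t2(338,135),(-52,0,86)),("scene",s2(135,107),(-52,0,86))]
w=least_squares(lambda p:np.ravel([proj(n,T(p,L))[0]-px for n,px,L in W]),[.35,-.3,1.5]);print("wedge",w.x,np.degrees(w.x[2]),w.fun.reshape(-1,2).round(1).tolist())
print("post tri",tri(s2(135,107),t2(338,135)),"post pose",T(w.x,(-52,0,58)))
print("lip",T(S,(-110,0,16)))
for n,a,z in (("jar",(404,152),.085),("nozzle",(458,186),0),("bowl",(160,278),.03),("spray",(146,196),.19)): print(n,atz("top",a,z))
print("hinge",T(S,(-60,92,91)), "fork",T(S,(-60,-92,91)))
E
python3 fit.py
```

```text
stand [ 5.85061951e-01  1.47660062e-01  1.77415581e+00 -6.12318310e-04
  3.10427711e-03] 101.65163990281575 
 [[-1.3, 0.2], [-0.4, 0.4], [-2.6, 0.6], [-0.1, -0.3], [-1.7, -0.1], [-0.6, -0.5], [-1.7, -2.5], [-0.4, -2.7], [0.3, -2.1], [-0.1, -0.2], [-1.1, -2.0]]
0 [289.  277.8] [281.4 175.9]
10 [289.8 264.1] [281.  174.2]
20 [293.1 248.8] [281.3 175.1]
30 [298.8 232.5] [282.1 178.7]
40 [306.7 215.9] [283.6 185.2]
50 [316.7 199.8] [285.8 194.5]
60 [328.1 184.9] [288.6 206.4]
70 [340.5 172. ] [291.8 220.6]
wedge [ 0.48600712 -0.30438382  1.37804833] 78.95635302630139 [[-0.6, 0.9], [-0.7, 1.1], [0.4, 0.3], [-1.3, 0.4], [-1.0, 0.4], [-0.4, 0.5], [-1.0, -0.5]]
post tri (array([ 0.47542503, -0.35537383,  0.08465803]), np.float64(0.004583418772692194)) post pose [np.float64(0.47604617243680813), np.float64(-0.35542086522506827), np.float64(0.058)]
lip [np.float64(0.6072776296412487), np.float64(0.039926763755757766), np.float64(0.016)]
jar [ 0.76710828 -0.19080323  0.085     ]
nozzle [ 0.69735358 -0.34170979  0.        ]
bowl [0.47493879 0.42484479 0.03      ]
spray [0.65015619 0.41800968 0.19      ]
hinge [np.float64(0.5070753804702208), np.float64(0.07031605892802605), np.float64(0.091)] fork [np.float64(0.6872838070984613), np.float64(0.10747683088144623), np.float64(0.091)]
```

>>> drive_tool:
  moves:
    - {"offset":[0,0,-0.04],"roll":6.8}
    - {"offset":[0,0,-0.04],"roll":6.8}
    - {"offset":[-0.03,-0.03,0]}
    - {"offset":[-0.03,-0.03,0]}
    - {"offset":[-0.03,-0.03,0]}
  fingers: 0
  grip_force: 20

```text
invalid input at $.moves[2]: expected keys offset, roll
```

>>> drive_tool:
  moves:
    - {"offset":[0,0,-0.04],"roll":6.8}
    - {"offset":[0,0,-0.04],"roll":6.8}
    - {"offset":[-0.03,-0.03,0],"roll":0}
    - {"offset":[-0.03,-0.03,0],"roll":0}
    - {"offset":[-0.03,-0.03,0],"roll":0}
  fingers: 0
  grip_force: 20

```text
time_s: 0.6
tool_pos: [0.305, -0.3897, 0.2635]
tool_rot: [-0.0, 0.775, -0.632, -0.0]
wrist_force: [1.3, -0.3, 0.5]
opening: 0.0577
```

```bash
cat > st.py <<'E'
import sys,numpy as np
from scipy.spatial.transform import Rotation as Ro
from workcell import r
o=r.get_obs();p=o["tool_pos"];q=o["tool_rot"];R=Ro.from_quat([q[1],q[2],q[3],q[0]]).as_matrix()
S=np.array([.58506,.14766]);a=np.radians(101.65);RS=np.array([[np.cos(a),-np.sin(a)],[np.sin(a),np.cos(a)]])
print("t",o["time_s"],"p",p.round(4),"yaw x",np.degrees(np.arctan2(R[1,0],R[0,0])).round(2),"tilt",np.degrees(np.arccos(-R[2,2])).round(2),"F",o["wrist_force"].round(1),"open",round(o["opening"],4),"stand xy",(RS.T@(p[:2]-S)).round(4))
if len(sys.argv)>3:
    t=np.array(list(map(float,sys.argv[1:4])));print("tool delta world target",(R.T@(t-p)).round(4))
    w=np.r_[S+RS@t[:2],t[2]];print("as stand target: world",w.round(4),"delta",(R.T@(w-p)).round(4))
E
python3 st.py -0.06 -0.027 0.25
```

```text
t 0.6 p [ 0.305  -0.3897  0.2635] yaw x -78.39 tilt 0.02 F [ 1.3 -0.3  0.5] open 0.0577 stand xy [-0.4697  0.3828]
tool delta world target [-0.4287  0.2846  0.0136]
as stand target: world [0.6236 0.0943 0.25  ] delta [-0.4101 -0.4095  0.0136]
```

>>> drive_tool:
  moves:
    - {"offset":[-0.033,-0.033,0],"roll":0}
    - {"offset":[-0.033,-0.033,0],"roll":0}
    - {"offset":[-0.033,-0.033,0],"roll":0}
    - {"offset":[-0.033,-0.033,0],"roll":0}
    - {"offset":[-0.033,-0.033,0],"roll":0}

```text
time_s: 1.1
tool_pos: [0.4335, -0.1943, 0.2635]
tool_rot: [0.0, 0.775, -0.632, -0.0]
wrist_force: [0.2, -0.8, 0.8]
opening: 0.0174
```

>>> drive_tool:
  moves:
    - {"offset":[-0.033,-0.033,0],"roll":0}
    - {"offset":[-0.033,-0.033,0],"roll":0}
    - {"offset":[-0.033,-0.033,0],"roll":0}
    - {"offset":[-0.033,-0.033,0],"roll":0}
    - {"offset":[-0.033,-0.033,0],"roll":0}

```text
time_s: 1.6
tool_pos: [0.5618, 0.0007, 0.2634]
tool_rot: [0.0, 0.775, -0.632, -0.0]
wrist_force: [1.2, -0.6, -0.1]
opening: 0.0006
```

```bash
python3 st.py -0.06 -0.027 0.25
```

```text
t 1.6 p [0.5618 0.0007 0.2634] yaw x -78.33 tilt 0.02 F [ 1.2 -0.6 -0.1] open 0.0006 stand xy [-0.1392  0.0525]
tool delta world target [-0.0986  0.6145  0.0137]
as stand target: world [0.6236 0.0943 0.25  ] delta [-0.0792 -0.0795  0.0134]
```

>>> drive_tool:
  moves:
    - {"offset":[-0.026,-0.026,0],"roll":0}
    - {"offset":[-0.026,-0.026,0],"roll":0}
    - {"offset":[-0.024,-0.024,0],"roll":0}
    - {"offset":[0,0,0],"roll":0}
    - {"offset":[0,0,0],"roll":0}

```text
time_s: 2.1
tool_pos: [0.62, 0.0889, 0.2629]
tool_rot: [0.001, 0.776, -0.631, -0.0]
wrist_force: [-0.8, 0.0, -0.5]
opening: 0.0001
```

```bash
python3 st.py -0.06 -0.027 0.22; python3 - <<'E'
from workcell import capture
import cv2,numpy as np
a=capture("scene")[:,:,::-1];b=capture("top")[:,:,::-1]
A=cv2.resize(a[130:330,250:450],(400,400),interpolation=3);B=cv2.resize(b[140:290,200:350],(400,400),interpolation=3)
cv2.imwrite("pics/c1.png",np.hstack([A,B]))
E
```

```text
t 2.1 p [0.62   0.0889 0.2629] yaw x -78.28 tilt 0.08 F [-0.8  0.  -0.5] open 0.0001 stand xy [-0.0646 -0.0224]
tool delta world target [-0.0246  0.6893  0.0438]
as stand target: world [0.6236 0.0943 0.22  ] delta [-0.0046 -0.0047  0.0429]
```

View pics/c1.png

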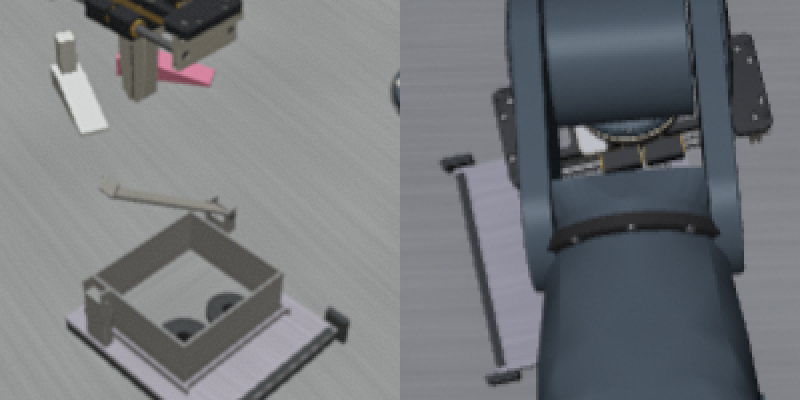

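The left crop shows the closed fingertips (scene ≈320,179) above the raised bar's middle, with the bar tip at scene ≈(301,222). The top view is hidden by the arm. Descending.

>>> drive_tool:
  moves:
    - {"offset":[-0.004,-0.004,0.03],"roll":0}
    - {"offset":[0,0,0.03],"roll":0}
    - {"offset":[0,0,0.01],"roll":0}
    - {"offset":[0,0,0.01],"roll":0}
    - {"offset":[0,-0.003,0.01],"roll":0}

```text
time_s: 2.7
tool_pos: [0.6268, 0.0935, 0.1744]
tool_rot: [-0.001, 0.775, -0.632, 0.001]
wrist_force: [-0.5, 0.8, 0.6]
opening: 0.0007
```

>>> drive_tool:
  moves:
    - {"offset":[0,-0.004,0.008],"roll":0}
    - {"offset":[0,-0.004,0.009],"roll":0}
    - {"offset":[0,-0.004,0.009],"roll":0}
    - {"offset":[0,-0.003,0.009],"roll":0}
    - {"offset":[0,-0.003,0.009],"roll":0}

```text
time_s: 3.2
tool_pos: [0.6443, 0.0976, 0.1289]
tool_rot: [-0.0, 0.775, -0.632, 0.0]
wrist_force: [1.1, -0.7, 0.2]
opening: 0.0004
```

```bash
python3 st.py -0.06 -0.053 0.095
```

```text
t 3.2 p [0.6443 0.0976 0.1289] yaw x -78.34 tilt 0.01 F [ 1.1 -0.7  0.2] open 0.0004 stand xy [-0.0609 -0.0479]
tool delta world target [0.0052 0.7202 0.0338]
as stand target: world [0.6491 0.0996 0.095 ] delta [-0.0009 -0.0051  0.0339]
```

>>> drive_tool:
  moves:
    - {"offset":[0,-0.002,0.009],"roll":0}
    - {"offset":[0,-0.002,0.008],"roll":0}
    - {"offset":[0,-0.001,0.007],"roll":0}
    - {"offset":[0,0,0.006],"roll":0}
    - {"offset":[0,0,0],"roll":0}

```text
time_s: 3.7
tool_pos: [0.6483, 0.0985, 0.0986]
tool_rot: [0.001, 0.775, -0.632, -0.001]
wrist_force: [-0.4, -0.1, -0.9]
opening: 0.0003
```

```bash
python3 st.py -0.06 -0.053 0.095; python3 - <<'E'
from workcell import capture
import cv2,numpy as np
a=capture("scene")[:,:,::-1]
cv2.imwrite("pics/c2.png",cv2.resize(a[180:330,250:450],(800,600),interpolation=3))
E
```

```text
t 3.7 p [0.6483 0.0985 0.0986] yaw x -78.34 tilt 0.09 F [-0.4 -0.1 -0.9] open 0.0003 stand xy [-0.0609 -0.052 ]
tool delta world target [0.0053 0.7243 0.0047]
as stand target: world [0.6491 0.0996 0.095 ] delta [-0.0009 -0.001   0.0036]
```

View pics/c2.png

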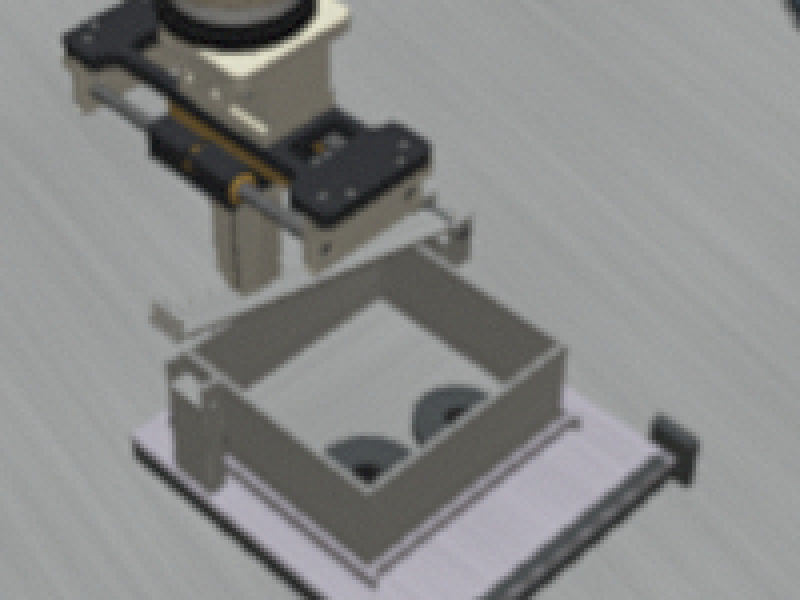

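```bash
cat >> h.py <<'E'
def lat(a,l,h,dx=0,S=(.58506,.14766,np.radians(101.65))):
    x,y,z=-.06+dx,.092-l*np.cos(a)+h*np.sin(a),.091+l*np.sin(a)+h*np.cos(a);c,s=np.cos(S[2]),np.sin(S[2])
    return [S[0]+c*x-s*y,S[1]+s*x+c*y,z]
E
python3 - <<'E'
from h import *
c=lambda p:((np.array(p)-[250,180])*4+1.5).round(0)
print("tcp",c(proj("scene",[.6483,.0985,.0986])[0]))
for d in (0,3,6,9,12,15):
    a=np.radians(d);print(d,[c(proj("scene",lat(a,l,h))[0]) for l,h in((0,0),(145,.003) if 0 else (.145,.003),(.207,.003),(.207,.017))])
E
```

```text
tcp [248. 334.]
0 [array([439., 218.]), array([248., 342.]), array([158., 402.]), array([157., 383.])]
3 [array([439., 218.]), array([248., 331.]), array([158., 387.]), array([157., 367.])]
6 [array([439., 218.]), array([249., 320.]), array([158., 371.]), array([159., 350.])]
9 [array([439., 218.]), array([250., 309.]), array([159., 354.]), array([161., 333.])]
12 [array([439., 218.]), array([252., 297.]), array([161., 337.]), array([164., 315.])]
15 [array([439., 218.]), array([254., 285.]), array([164., 319.]), array([168., 296.])]
```

```bash
python3 - <<'E'
from h import *
print(proj("scene",[.62,.0889,.2629]),proj("scene",[.6483,.0985,.0986]), proj("scene",[.6483,.0985,.121]))
print(proj("scene",[.2346,-.497,.184]),proj("top",[.2346,-.497,.184]))
import h
a=cv2.imread("pics/c2.png");cv2.imwrite("pics/c2z.png",cv2.resize(a[130:380,120:480],(800,556),interpolation=3))
E
```

```text
[[319.17994823 193.39305334]] [[311.62195314 263.11427809]] [[311.29655857 255.39111221]]
[[326.89405173  76.78991419]] [[555.57586771 368.62154834]]
```

View pics/c2z.png

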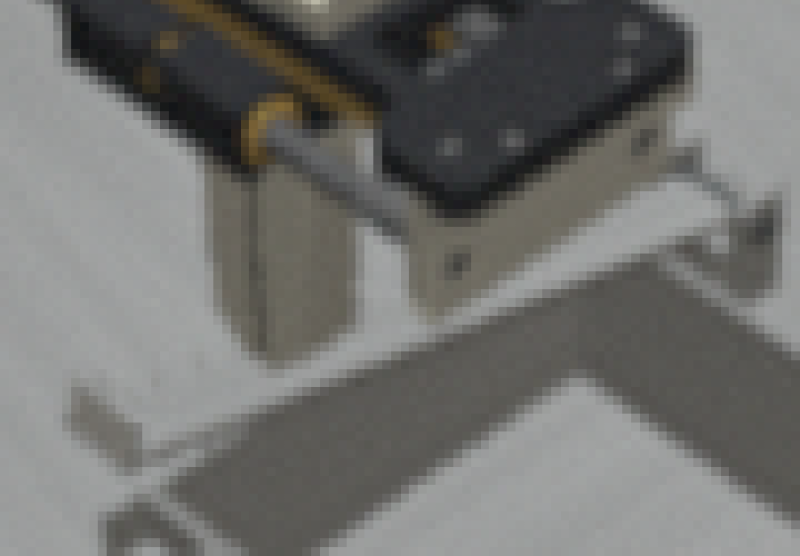

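```bash
python3 - <<'E'
from h import *
a=cv2.imread("pics/scene0.png")
def cross(P,c=(0,0,255)):
    x,y=proj("scene",P)[0]; cv2.circle(a,(int(round(x)),int(round(y))),1,c,-1)
from math import *
t=radians(-64.7);d=np.array([cos(t),sin(t),0])*.0466
p=np.array([.2346,-.4971,.1832])
for z in(0,.019,.06,.1):
  for s in(-1,0,1): cross(p+s*d+[0,0,z])
cv2.imwrite("pics/z0.png",cv2.resize(a[0:110,260:400],(763,600),interpolation=3))
E
```

```text
(no output)
```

View pics/z0.png

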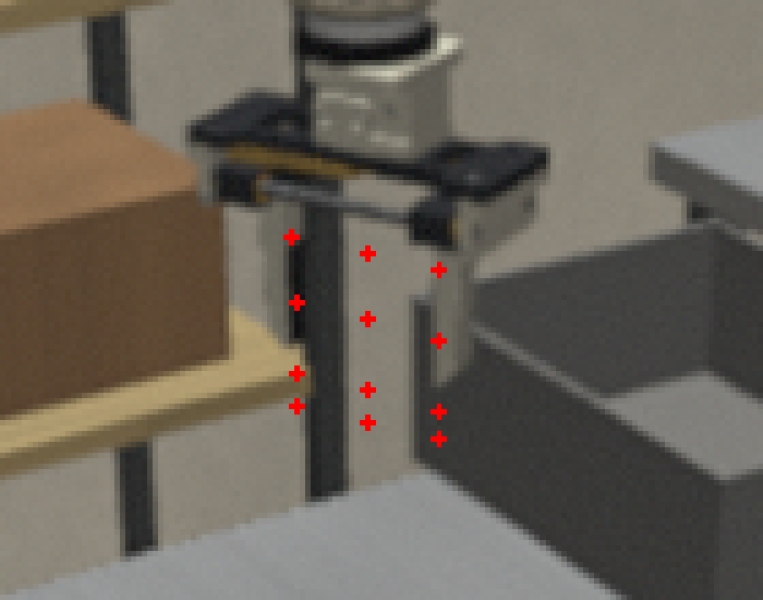

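The visible fingertips sit about 30 mm above the reported TCP, and the bar's roughly 12° angle at this height agrees. The real finger end therefore seems higher than reported, so I'll go by contact and pictures.

>>> drive_tool:
  moves:
    - {"offset":[0,-0.001,0.005],"roll":0}
    - {"offset":[0,0,0.005],"roll":0}
    - {"offset":[0,0,0.003],"roll":0}
    - {"offset":[0,0,0],"roll":0}

```text
time_s: 4.15
tool_pos: [0.6495, 0.0987, 0.0861]
tool_rot: [0.0, 0.775, -0.632, -0.0]
wrist_force: [-0.7, 0.7, -0.4]
opening: 0.0005
```

```bash
python3 st.py -0.06 -0.053 0.095; python3 - <<'E'
from workcell import capture
import cv2,numpy as np
a=capture("scene")[:,:,::-1]
cv2.imwrite("pics/c3.png",cv2.resize(a[200:320,260:420],(800,600),interpolation=3))
E
```

```text
t 4.15 p [0.6495 0.0987 0.0861] yaw x -78.34 tilt 0.05 F [-0.7  0.7 -0.4] open 0.0005 stand xy [-0.0609 -0.0532]
tool delta world target [ 0.0052  0.7255 -0.0083]
as stand target: world [0.6491 0.0996 0.095 ] delta [-0.0009  0.0002 -0.0089]
```

View pics/c3.png

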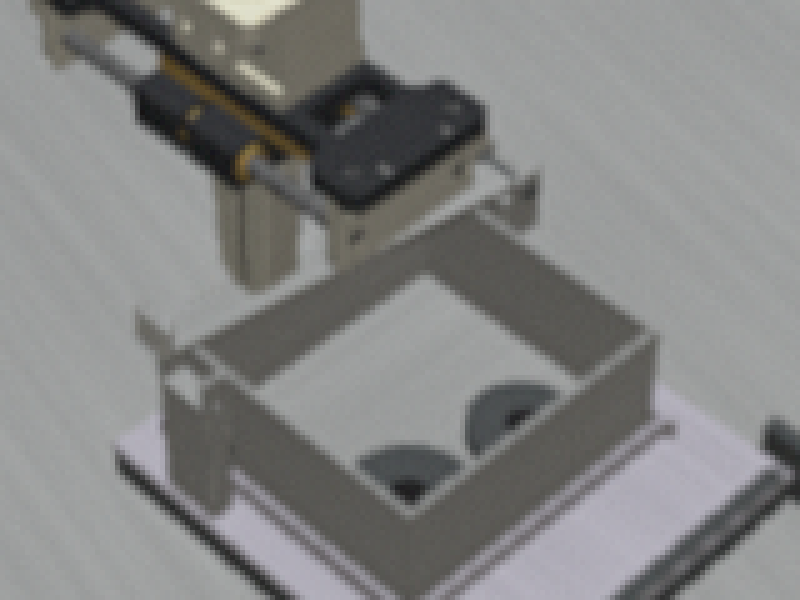

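The bar end (crop 155,330) is just above the fork (190,365) and the tray is still down. Pressing further.

>>> drive_tool:
  moves:
    - {"offset":[0,0,0.004],"roll":0}
    - {"offset":[0,0,0.004],"roll":0}
    - {"offset":[0,0,0.003],"roll":0}
    - {"offset":[0,0,0],"roll":0}

```text
time_s: 4.6
tool_pos: [0.6495, 0.0987, 0.075]
tool_rot: [0.0, 0.775, -0.632, -0.0]
wrist_force: [-0.1, 0.1, -0.1]
opening: 0.0006
```

>>> drive_tool:
  moves:
    - {"offset":[0,0,0.002],"roll":0}
    - {"offset":[0,0,0.001],"roll":0}
    - {"offset":[0,0,0],"roll":0}

```text
time_s: 4.9
tool_pos: [0.6498, 0.0988, 0.0725]
tool_rot: [0.0, 0.775, -0.632, -0.0]
wrist_force: [0.2, -0.4, -0.2]
opening: 0.0003
```

```bash
python3 st.py -0.06 -0.053 0.095; python3 - <<'E'
from workcell import capture
import cv2,numpy as np
a=capture("scene")[:,:,::-1]
cv2.imwrite("pics/c4.png",cv2.resize(a[200:320,260:420],(800,600),interpolation=3))
E
```

```text
t 4.9 p [0.6498 0.0988 0.0725] yaw x -78.34 tilt 0.01 F [ 0.2 -0.4 -0.2] open 0.0003 stand xy [-0.061  -0.0535]
tool delta world target [ 0.0052  0.7258 -0.0224]
as stand target: world [0.6491 0.0996 0.095 ] delta [-0.001   0.0005 -0.0225]
```

View pics/c4.png

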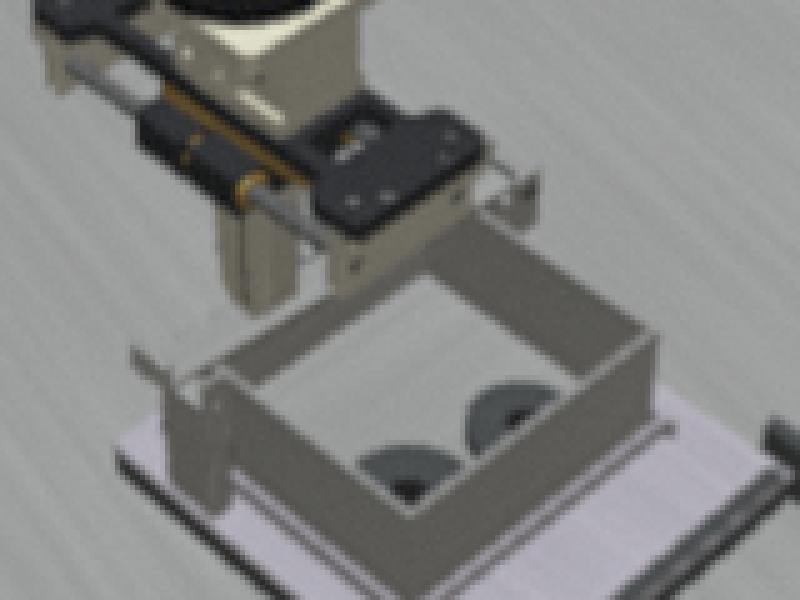

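>>> drive_tool:
  moves:
    - {"offset":[0,0,0.003],"roll":0}
    - {"offset":[0,0,0.003],"roll":0}
    - {"offset":[0,0,0],"roll":0}

```text
time_s: 5.25
tool_pos: [0.6495, 0.0987, 0.0661]
tool_rot: [0.0, 0.775, -0.632, -0.0]
wrist_force: [-0.4, 0.4, -0.5]
opening: 0.0003
```

>>> drive_tool:
  moves:
    - {"offset":[0,0,0.002],"roll":0}
    - {"offset":[0,0,0],"roll":0}

```text
time_s: 5.45
tool_pos: [0.6497, 0.0988, 0.0644]
tool_rot: [0.0, 0.775, -0.632, -0.0]
wrist_force: [-1.0, -0.0, -0.4]
opening: 0.0004
```

>>> drive_tool:
  moves:
    - {"offset":[0,0,0.002],"roll":0}
    - {"offset":[0,0,0],"roll":0}

```text
time_s: 5.65
tool_pos: [0.6497, 0.0987, 0.0624]
tool_rot: [0.0, 0.775, -0.632, -0.0]
wrist_force: [-0.6, 0.2, -0.2]
opening: 0.0005
```

```bash
python3 st.py -0.06 -0.053 0.095; python3 - <<'E'
from workcell import capture
import cv2,numpy as np
a=capture("scene")[:,:,::-1]
cv2.imwrite("pics/c5.png",cv2.resize(a[200:320,260:420],(800,600),interpolation=3))
E
```

```text
t 5.65 p [0.6497 0.0987 0.0624] yaw x -78.35 tilt 0.01 F [-0.6  0.2 -0.2] open 0.0005 stand xy [-0.061  -0.0534]
tool delta world target [ 0.0052  0.7257 -0.0325]
as stand target: world [0.6491 0.0996 0.095 ] delta [-0.001   0.0005 -0.0326]
```

View pics/c5.png

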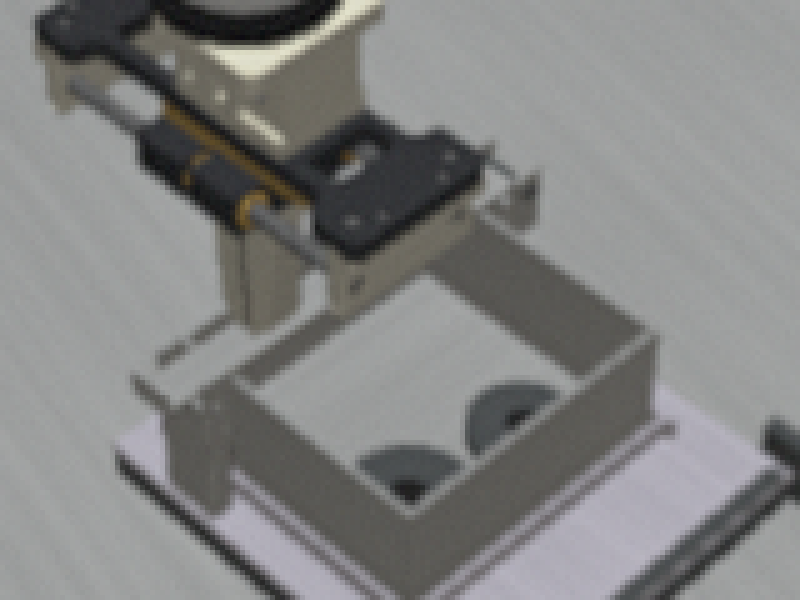

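>>> drive_tool:
  moves:
    - {"offset":[0,0,0.001],"roll":0}
    - {"offset":[0,0,0.001],"roll":0}
    - {"offset":[0,0,0],"roll":0}

```text
time_s: 6.0
tool_pos: [0.6498, 0.0988, 0.0605]
tool_rot: [0.0, 0.775, -0.632, -0.0]
wrist_force: [-0.1, 0.7, 0.2]
opening: 0.0003
```

>>> drive_tool:
  moves:
    - {"offset":[0,0,0.001],"roll":0}
    - {"offset":[0,0,0.001],"roll":0}
    - {"offset":[0,0,0],"roll":0}

```text
time_s: 6.3
tool_pos: [0.6499, 0.0988, 0.0592]
tool_rot: [-0.0, 0.775, -0.632, 0.0]
wrist_force: [-2.2, -0.2, 5.9]
opening: 0.0003
```

```bash
python3 st.py -0.06 -0.053 0.095; python3 - <<'E'
from workcell import capture
import cv2,numpy as np
a=capture("scene")[:,:,::-1]
cv2.imwrite("pics/c6.png",cv2.resize(a[200:320,260:420],(800,600),interpolation=3))
E
```

```text
t 6.3 p [0.6499 0.0988 0.0592] yaw x -78.34 tilt 0.02 F [-2.2 -0.2  5.9] open 0.0003 stand xy [-0.061  -0.0536]
tool delta world target [ 0.0052  0.7259 -0.036 ]
as stand target: world [0.6491 0.0996 0.095 ] delta [-0.001   0.0006 -0.0358]
```

View pics/c6.png

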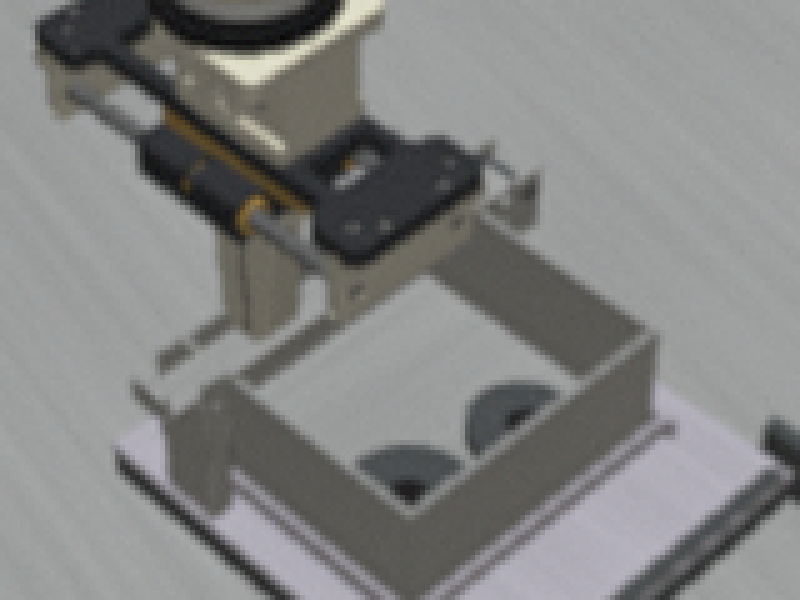

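Fz rose to 5.9 N and the bar sits low in the fork (tip at scene ≈287,276, closed prediction ≈289,275-277), so it is seated. Contact also shows the real finger end is about 34 mm above the reported TCP z. Lifting off and opening.

>>> drive_tool:
  moves:
    - {"offset":[0,0,0],"roll":0}
    - {"offset":[0,0,-0.02],"roll":0}
    - {"offset":[0,0,-0.04],"roll":0}
    - {"offset":[0,0,-0.045],"roll":0}
    - {"offset":[0,0,-0.035],"roll":0}

```text
time_s: 6.85
tool_pos: [0.65, 0.0988, 0.2012]
tool_rot: [-0.001, 0.775, -0.632, 0.001]
wrist_force: [0.5, -1.2, 0.9]
opening: 0.0004
```

```bash
python3 st.py 0.476 -0.3554 0.2
```

```text
t 6.85 p [0.65   0.0988 0.2012] yaw x -78.34 tilt 0.09 F [ 0.5 -1.2  0.9] open 0.0004 stand xy [-0.061  -0.0538]
tool delta world target [0.4097 0.2622 0.0008]
as stand target: world [0.837  0.6856 0.2   ] delta [-0.5369 -0.3017  0.0016]
```

>>> drive_tool:
  moves:
    - {"offset":[0.04,0.026,0],"roll":0}
    - {"offset":[0.04,0.026,0],"roll":0}
    - {"offset":[0.04,0.026,0],"roll":0}
    - {"offset":[0.04,0.026,0],"roll":0}
    - {"offset":[0.04,0.026,0],"roll":0}
  fingers: 0.8

```text
time_s: 7.35
tool_pos: [0.5619, -0.1249, 0.1987]
tool_rot: [-0.0, 0.775, -0.632, 0.0]
wrist_force: [0.7, -0.9, 0.1]
opening: 0.0357
```

>>> drive_tool:
  moves:
    - {"offset":[0.04,0.026,0],"roll":0}
    - {"offset":[0.04,0.026,0],"roll":0}
    - {"offset":[0.04,0.026,0],"roll":0}
    - {"offset":[0.04,0.026,0],"roll":0}
    - {"offset":[0.04,0.026,0],"roll":0}

```text
time_s: 7.85
tool_pos: [0.4749, -0.3472, 0.1987]
tool_rot: [-0.0, 0.775, -0.632, 0.0]
wrist_force: [1.4, -0.7, 0.6]
opening: 0.0729
```

>>> drive_tool:
  moves:
    - {"offset":[0,0,0],"roll":7.6}
    - {"offset":[0,0,0],"roll":7.5}
    - {"offset":[0,0,0],"roll":7.5}
    - {"offset":[0,0,0],"roll":0}

```text
time_s: 8.25
tool_pos: [0.4758, -0.3456, 0.1985]
tool_rot: [-0.0, -0.636, 0.772, 0.0]
wrist_force: [-0.2, -0.1, 0.3]
opening: 0.0743
```

```bash
python3 st.py 0.476 -0.3554 0.1; python3 - <<'E'
from workcell import capture
import cv2,numpy as np
a=capture("scene")[:,:,::-1];b=capture("top")[:,:,::-1]
cv2.imwrite("pics/d1.png",np.hstack([cv2.resize(a[70:210,220:360],(400,400),interpolation=3),cv2.resize(b[200:340,400:540],(400,400),interpolation=3)]))
cv2.imwrite("pics/d1t.png",cv2.resize(b[170:290,200:340],(700,600),interpolation=3))
cv2.imwrite("pics/d1s.png",cv2.resize(a[200:320,260:420],(800,600),interpolation=3))
E
```

```text
t 8.25 p [ 0.4758 -0.3456  0.1985] yaw x -101.07 tilt 0.01 F [-0.2 -0.1  0.3] open 0.0743 stand xy [-0.461   0.2066]
tool delta world target [ 0.0096 -0.0021  0.0985]
as stand target: world [0.837  0.6856 0.1   ] delta [-1.0814 -0.1565  0.0986]
```

View pics/d1.png

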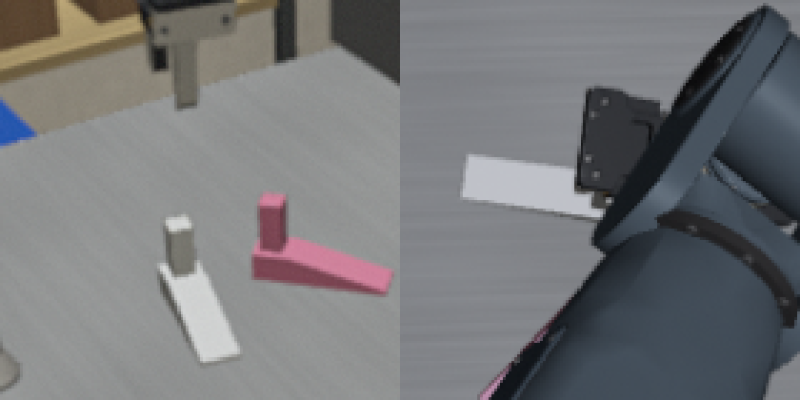

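View pics/d1t.png

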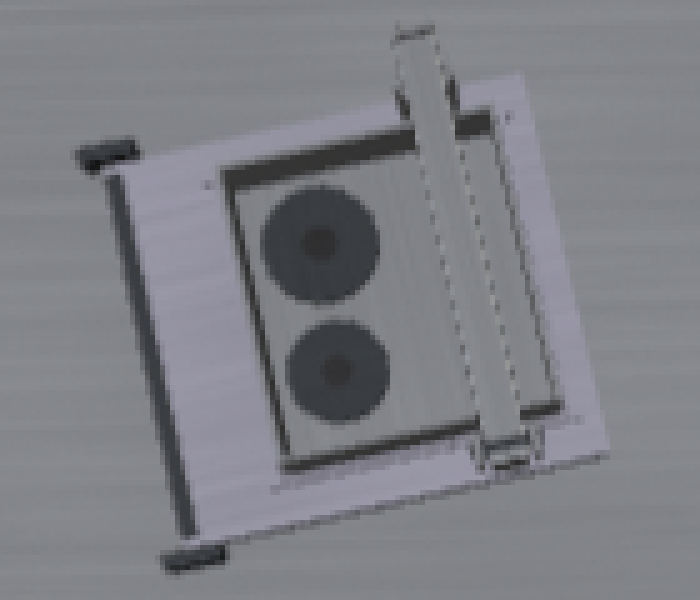

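View pics/d1s.png

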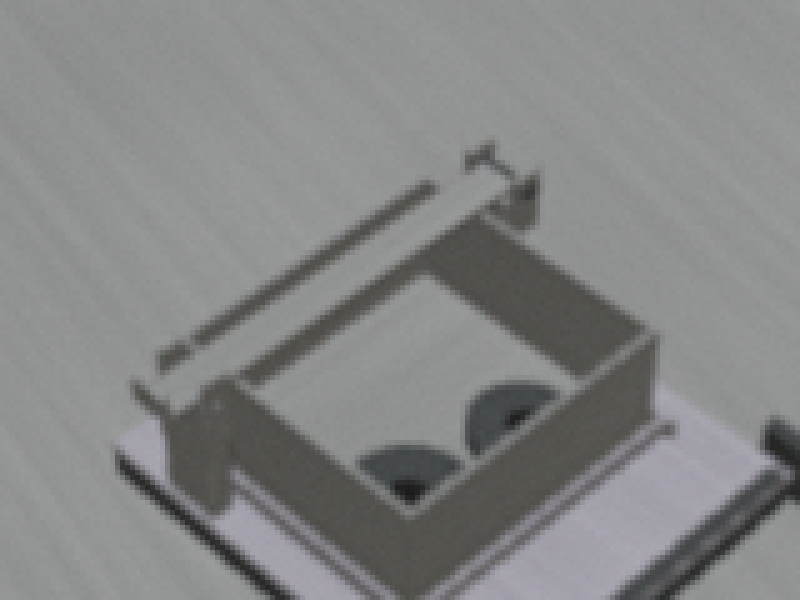

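The latch is seated in the fork in both views and the tray is unchanged. The open fingers hang over the white wedge, so I go down in stages.

>>> drive_tool:
  moves:
    - {"offset":[0.0095,-0.002,0.03],"roll":0}
    - {"offset":[0,0,0.04],"roll":0}
    - {"offset":[0,0,0.04],"roll":0}
    - {"offset":[0,0,0.03],"roll":0}
    - {"offset":[0,0,0],"roll":0}

```text
time_s: 8.85
tool_pos: [0.4742, -0.3535, 0.055]
tool_rot: [-0.001, -0.638, 0.77, 0.003]
wrist_force: [-0.3, 0.7, -0.0]
opening: 0.0746
```

```bash
python3 st.py 0.476 -0.3554 0.011; python3 - <<'E'
from workcell import capture
import cv2,numpy as np
a=capture("scene")[:,:,::-1];b=capture("top")[:,:,::-1]
cv2.imwrite("pics/d2.png",np.hstack([cv2.resize(a[110:210,230:330],(500,500),interpolation=3),cv2.resize(b[230:310,410:490],(300,500),interpolation=3)]))
E
```

```text
t 8.85 p [ 0.4742 -0.3535  0.055 ] yaw x -100.77 tilt 0.39 F [-0.3  0.7 -0. ] open 0.0746 stand xy [-0.4684  0.2097]
tool delta world target [ 0.0017 -0.0024  0.044 ]
as stand target: world [0.837  0.6856 0.011 ] delta [-1.0884 -0.1626  0.0468]
```

View pics/d2.png

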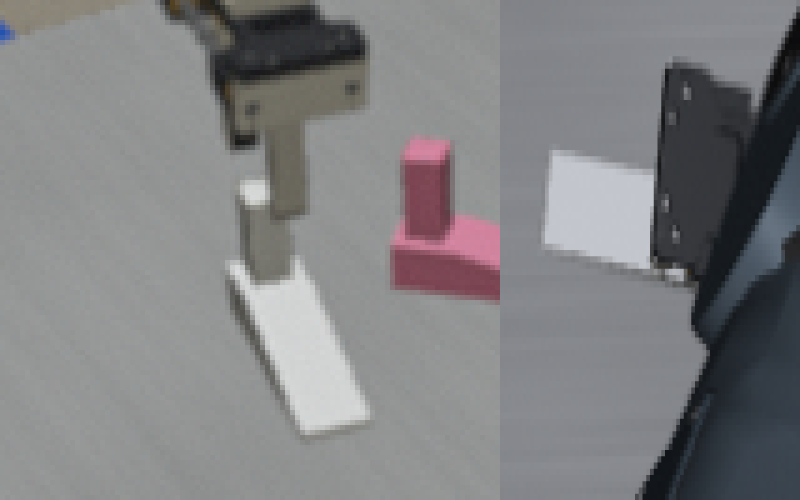

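```bash
python3 - <<'E'
from h import *
from math import *
p=np.array([.4742,-.3535,0]);t=radians(79.2);d=np.array([cos(t),sin(t),0]);n=np.array([-sin(t),cos(t),0])
c=lambda P:((proj("scene",P)[0]-[230,110])*5+2).round(0)
for z in(.055,.089,.1,.11,.12,.13):
    print(z,[c(p+d*k+n*w+[0,0,z]) for k in(.037,.054) for w in(-.0075,.0075)])
print(c([.476,-.3554,.086]), c([.476,-.3554,.03]))
E
```

```text
0.055 [array([275., 272.]), array([300., 266.]), array([284., 288.]), array([310., 282.])]
0.089 [array([271., 220.]), array([297., 215.]), array([280., 236.]), array([306., 230.])]
0.1 [array([269., 203.]), array([295., 198.]), array([279., 219.]), array([305., 213.])]
0.11 [array([268., 188.]), array([294., 182.]), array([278., 203.]), array([304., 197.])]
0.12 [array([267., 172.]), array([293., 166.]), array([277., 187.]), array([303., 182.])]
0.13 [array([266., 156.]), array([292., 150.]), array([276., 171.]), array([302., 166.])]
[259. 189.] [266. 272.]
```

>>> drive_tool:
  moves:
    - {"offset":[0.001,-0.001,0.015],"roll":0}
    - {"offset":[0,0,0.015],"roll":0}
    - {"offset":[0,0,0.008],"roll":0}
    - {"offset":[0,0,0.005],"roll":0}
    - {"offset":[0,0,0],"roll":0}

```text
time_s: 9.45
tool_pos: [0.4766, -0.3561, 0.0149]
tool_rot: [-0.0, -0.636, 0.771, 0.001]
wrist_force: [0.0, -0.3, -0.1]
opening: 0.0747
```

```bash
python3 st.py 0.476 -0.3554 0.011; python3 - <<'E'
from workcell import capture
import cv2,numpy as np
a=capture("scene")[:,:,::-1]
cv2.imwrite("pics/d3.png",cv2.resize(a[110:210,230:330],(600,600),interpolation=3))
E
```

```text
t 9.45 p [ 0.4766 -0.3561  0.0149] yaw x -100.94 tilt 0.07 F [ 0.  -0.3 -0.1] open 0.0747 stand xy [-0.4715  0.2079]
tool delta world target [-0.0006  0.0007  0.0039]
as stand target: world [0.837  0.6856 0.011 ] delta [-1.0912 -0.1561  0.0044]
```

View pics/d3.png

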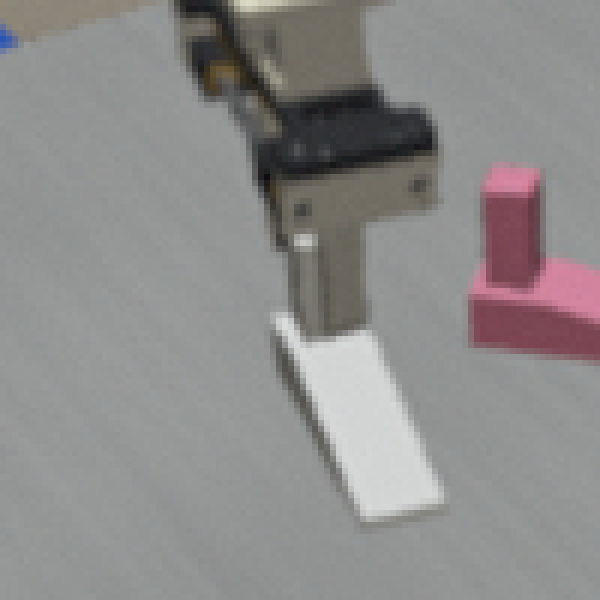

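>>> drive_tool:
  moves:
    - {"offset":[0,0,0.004],"roll":0}
    - {"offset":[0,0,0.002],"roll":0}
    - {"offset":[0,0,0],"roll":0}

```text
time_s: 9.8
tool_pos: [0.4769, -0.3563, 0.0095]
tool_rot: [-0.0, -0.636, 0.771, 0.0]
wrist_force: [-0.7, -0.7, -0.9]
opening: 0.0743
```

>>> drive_tool:
  moves:
    - {"offset":[0,0,0],"roll":0}
    - {"offset":[0,0,0],"roll":0}
    - {"offset":[0,0,0],"roll":0}
    - {"offset":[0,0,0],"roll":0}
    - {"offset":[0,0,0],"roll":0}
  fingers: 0
  grip_force: 30

```text
time_s: 10.3
tool_pos: [0.4769, -0.3564, 0.0097]
tool_rot: [0.0, -0.636, 0.771, -0.0]
wrist_force: [0.1, -0.5, -0.3]
opening: 0.0388
```

>>> drive_tool:
  moves:
    - {"offset":[0,0,0],"roll":0}
    - {"offset":[0,0,0],"roll":0}
    - {"offset":[0,0,0],"roll":0}

```text
time_s: 10.6
tool_pos: [0.4769, -0.3562, 0.0096]
tool_rot: [0.0, -0.636, 0.771, 0.0]
wrist_force: [-0.1, 1.4, 0.5]
opening: 0.0239
```

```bash
python3 st.py 0.476 -0.3554 0.011; python3 - <<'E'
from workcell import capture
import cv2,numpy as np
a=capture("scene")[:,:,::-1]
cv2.imwrite("pics/d4.png",cv2.resize(a[110:210,230:330],(600,600),interpolation=3))
E
```

```text
t 10.6 p [ 0.4769 -0.3562  0.0096] yaw x -100.95 tilt 0.02 F [-0.1  1.4  0.5] open 0.0239 stand xy [-0.4717  0.2077]
tool delta world target [-0.0007  0.001  -0.0014]
as stand target: world [0.837  0.6856 0.011 ] delta [-1.0913 -0.1557 -0.0011]
```

View pics/d4.png

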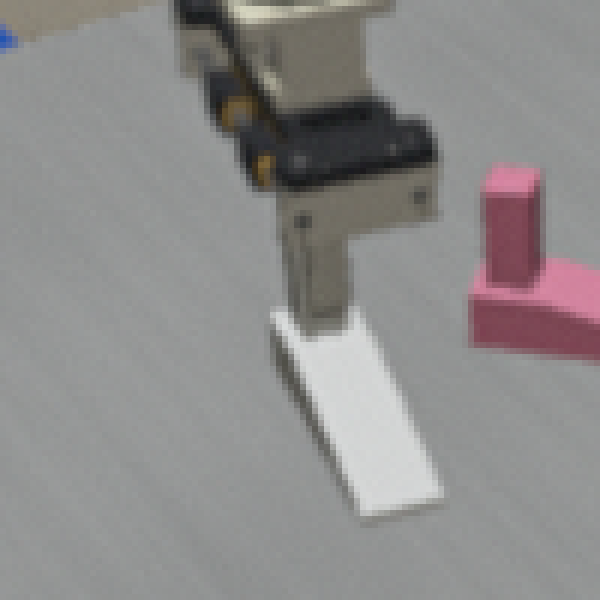

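The gripper stopped at 23.9 mm on the post, and the wedge is flat between the fingers. Sliding it along the bench to in front of the tray.

>>> drive_tool:
  moves:
    - {"offset":[-0.012,-0.006,0],"roll":0}
    - {"offset":[-0.025,-0.011,0],"roll":0}
    - {"offset":[-0.026,-0.011,0],"roll":0}
    - {"offset":[-0.026,-0.011,0],"roll":0}
    - {"offset":[-0.026,-0.011,0],"roll":0}

```text
time_s: 11.15
tool_pos: [0.5488, -0.2515, 0.0097]
tool_rot: [-0.0, -0.637, 0.771, -0.0]
wrist_force: [-0.1, -1.0, 0.0]
opening: 0.0238
```

>>> drive_tool:
  moves:
    - {"offset":[-0.026,-0.011,0],"roll":0}
    - {"offset":[-0.026,-0.011,0],"roll":0}
    - {"offset":[-0.026,-0.011,0],"roll":0}
    - {"offset":[-0.02,-0.009,0],"roll":0}
    - {"offset":[-0.01,-0.005,0],"roll":0}

```text
time_s: 11.65
tool_pos: [0.6154, -0.1539, 0.0097]
tool_rot: [-0.0, -0.637, 0.771, -0.0]
wrist_force: [-1.6, -2.2, 1.3]
opening: 0.024
```

>>> drive_tool:
  moves:
    - {"offset":[0,0,0],"roll":-5}
    - {"offset":[0,0,0],"roll":-6}
    - {"offset":[0,0,0],"roll":-6}
    - {"offset":[0,0,0],"roll":-5.6}
    - {"offset":[0,0,0],"roll":0}

```text
time_s: 12.15
tool_pos: [0.6145, -0.1558, 0.0096]
tool_rot: [0.0, 0.776, -0.631, -0.0]
wrist_force: [-0.4, 0.2, 1.8]
opening: 0.0239
```

```bash
python3 st.py -0.27 0 0.0096; python3 - <<'E'
from workcell import capture
import cv2,numpy as np
a=capture("scene")[:,:,::-1];b=capture("top")[:,:,::-1]
cv2.imwrite("pics/e1.png",cv2.resize(a[150:350,230:450],(660,600),interpolation=3))
cv2.imwrite("pics/e1t.png",cv2.resize(b[160:300,200:420],(800,509),interpolation=3))
E
```

```text
t 12.15 p [ 0.6145 -0.1558  0.0096] yaw x -78.27 tilt 0.0 F [-0.4  0.2  1.8] open 0.0239 stand xy [-0.3031  0.0325]
tool delta world target [-3.324e-01  8.343e-01  1.000e-04]
as stand target: world [ 0.6396 -0.1168  0.0096] delta [-0.0331 -0.0325  0.    ]
```

View pics/e1.png

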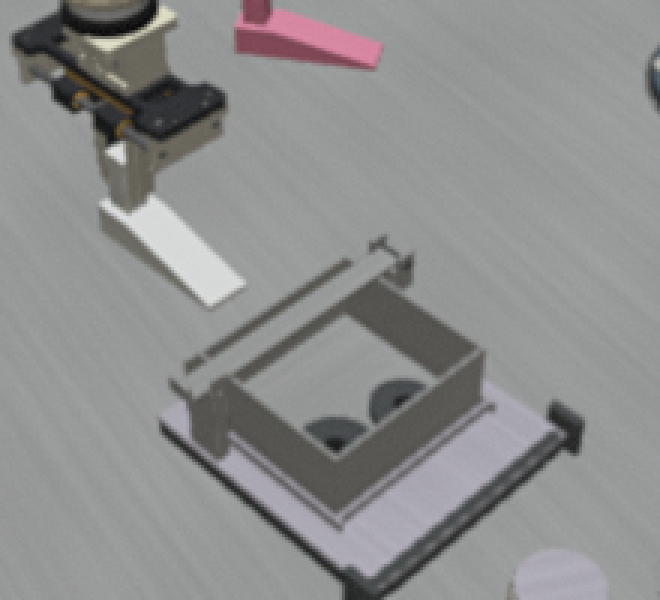

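View pics/e1t.png

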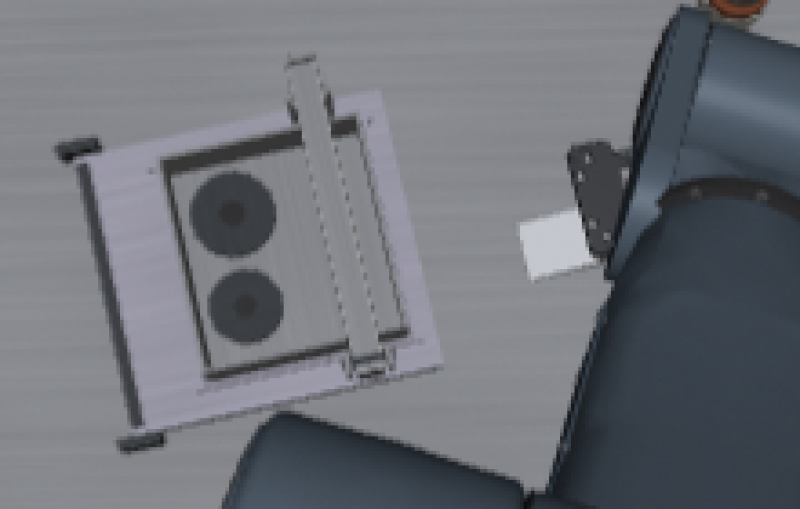

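>>> drive_tool:
  moves:
    - {"offset":[-0.005,-0.012,0],"roll":0.05}
    - {"offset":[-0.01,-0.012,0],"roll":0}
    - {"offset":[-0.01,-0.0085,0],"roll":0}
    - {"offset":[0,0,0],"roll":0}

```text
time_s: 12.65
tool_pos: [0.6424, -0.1227, 0.0096]
tool_rot: [-0.0, 0.775, -0.632, 0.0]
wrist_force: [0.2, 0.6, -2.3]
opening: 0.0239
```

```bash
python3 st.py -0.27 0 0.0096; python3 - <<'E'
from workcell import capture
import cv2,numpy as np
a=capture("scene")[:,:,::-1];b=capture("top")[:,:,::-1]
cv2.imwrite("pics/e2.png",cv2.resize(a[190:310,250:370],(600,600),interpolation=3))
cv2.imwrite("pics/e2t.png",cv2.resize(b[170:280,290:390],(600,660),interpolation=3)[:600])
E
```

```text
t 12.65 p [ 0.6424 -0.1227  0.0096] yaw x -78.33 tilt 0.05 F [ 0.2  0.6 -2.3] open 0.0239 stand xy [-0.2764 -0.0015]
tool delta world target [-3.048e-01  8.687e-01 -7.000e-04]
as stand target: world [ 0.6396 -0.1168  0.0096] delta [-0.0064  0.0015  0.    ]
```

View pics/e2.png

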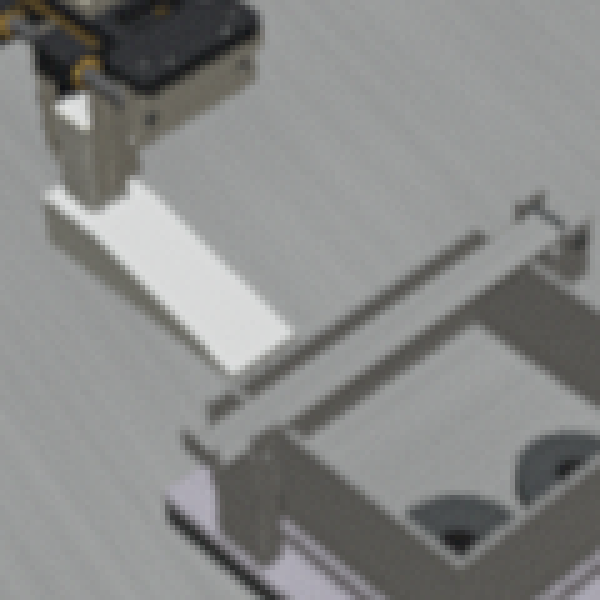

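View pics/e2t.png

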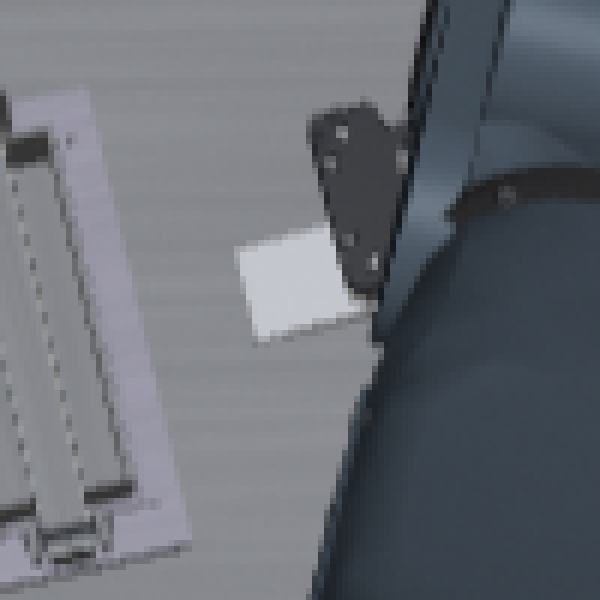

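```bash
python3 - <<'E'
from h import *
S=np.array([.58506,.14766]);a=np.radians(101.65);RS=np.array([[np.cos(a),-np.sin(a)],[np.sin(a),np.cos(a)]])
px=lambda x,y:(290+(x-2.5)/6,170+(y-2.5)/6)
for n,p,z in(("tray R",(90,88),.02),("tray L",(190,548),.02),("wR",(235,248),.005),("wL",(258,342),.005)):
    print(n,(RS.T@(atz("top",px(*p),z)[:2]-S)).round(4))
E
```

```text
tray R [-0.113  -0.1007]
tray L [-0.1094  0.1003]
wR [-0.158 -0.022]
wL [-0.1582  0.0198]
```

In the stand frame the thin edge is at x ≈ -158 mm, centred (y ≈ -1 mm) and square. Tray contact should come after about 90 mm of travel and a 6 mm lift after about 113 mm.

>>> drive_tool:
  moves:
    - {"offset":[-0.012,0,0],"roll":0}
    - {"offset":[-0.018,0,0],"roll":0}
    - {"offset":[-0.02,0,0],"roll":0}
    - {"offset":[-0.016,0,0],"roll":0}
    - {"offset":[-0.01,0,0],"roll":0}

```text
time_s: 13.25
tool_pos: [0.6254, -0.0483, 0.0096]
tool_rot: [0.0, 0.775, -0.631, -0.0]
wrist_force: [0.9, -1.5, -0.2]
opening: 0.0239
```

>>> drive_tool:
  moves:
    - {"offset":[-0.005,0,0],"roll":0}
    - {"offset":[-0.003,0,0],"roll":0}
    - {"offset":[-0.003,0,0],"roll":0}
    - {"offset":[-0.003,0,0],"roll":0}
    - {"offset":[0,0,0],"roll":0}

```text
time_s: 13.75
tool_pos: [0.6232, -0.0365, 0.0096]
tool_rot: [-0.0, 0.775, -0.632, -0.0]
wrist_force: [0.1, 1.6, 0.3]
opening: 0.0236
```

>>> drive_tool:
  moves:
    - {"offset":[-0.003,0,0],"roll":0}
    - {"offset":[-0.003,0,0],"roll":0}
    - {"offset":[-0.002,0,0],"roll":0}
    - {"offset":[0,0,0],"roll":0}

```text
time_s: 14.15
tool_pos: [0.6224, -0.0306, 0.01]
tool_rot: [0.0, 0.775, -0.632, 0.002]
wrist_force: [2.6, -10.3, -1.7]
opening: 0.0233
```

```bash
python3 st.py -0.164 0 0.0096; python3 - <<'E'
from workcell import capture
import cv2,numpy as np
a=capture("scene")[:,:,::-1];b=capture("top")[:,:,::-1]
cv2.imwrite("pics/f1.png",cv2.resize(a[190:350,260:440],(675,600),interpolation=3))
cv2.imwrite("pics/f1t.png",cv2.resize(b[170:290,200:360],(800,600),interpolation=3))
E
```

```text
t 14.15 p [ 0.6224 -0.0306  0.01  ] yaw x -78.39 tilt 0.18 F [  2.6 -10.3  -1.7] open 0.0233 stand xy [-0.1821 -0.0006]
tool delta world target [-0.1882  0.7641 -0.0012]
as stand target: world [ 0.6182 -0.013   0.0096] delta [-0.0181  0.0006  0.0003]
```

View pics/f1.png

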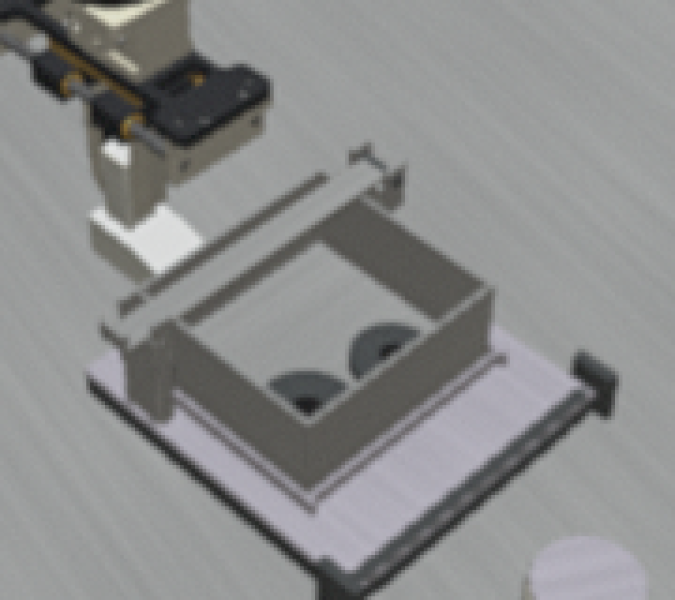

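View pics/f1t.png

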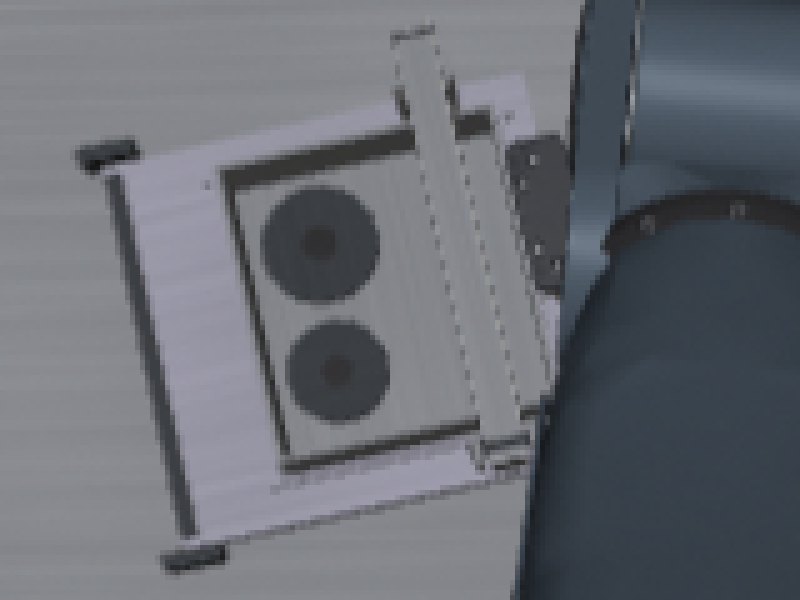

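Contact: the force along -x stand is about 10 N at post x = -182 mm, as predicted. Pushing on in small steps.

>>> drive_tool:
  moves:
    - {"offset":[-0.003,0,0],"roll":0}
    - {"offset":[-0.003,0,0],"roll":0}
    - {"offset":[-0.003,0,0],"roll":0}
    - {"offset":[0,0,0],"roll":0}

```text
time_s: 14.65
tool_pos: [0.6206, -0.0216, 0.0099]
tool_rot: [0.0, 0.775, -0.632, 0.001]
wrist_force: [2.9, -10.3, -1.5]
opening: 0.0237
```

```bash
python3 st.py -0.164 0 0.0096
```

```text
t 14.65 p [ 0.6206 -0.0216  0.0099] yaw x -78.4 tilt 0.17 F [  2.9 -10.3  -1.5] open 0.0237 stand xy [-0.1729 -0.0006]
tool delta world target [-0.179   0.7642 -0.0012]
as stand target: world [ 0.6182 -0.013   0.0096] delta [-0.0089  0.0006  0.0003]
```

>>> drive_tool:
  moves:
    - {"offset":[-0.003,0,0],"roll":0}
    - {"offset":[-0.002,0,0],"roll":0}
    - {"offset":[-0.002,0,0],"roll":0}
    - {"offset":[0,0,0],"roll":0}
    - {"offset":[0,0,0],"roll":0}

```text
time_s: 15.15
tool_pos: [0.6192, -0.0149, 0.0099]
tool_rot: [0.0, 0.775, -0.632, 0.001]
wrist_force: [2.6, -10.2, -1.6]
opening: 0.0238
```

```bash
python3 st.py -0.164 0 0.0096; python3 - <<'E'
from workcell import capture
import cv2,numpy as np
a=capture("scene")[:,:,::-1];b=capture("top")[:,:,::-1]
cv2.imwrite("pics/f2.png",cv2.resize(a[190:350,260:440],(675,600),interpolation=3))
cv2.imwrite("pics/f2t.png",cv2.resize(b[170:290,200:360],(800,600),interpolation=3))
E
```

```text
t 15.15 p [ 0.6192 -0.0149  0.0099] yaw x -78.4 tilt 0.16 F [  2.6 -10.2  -1.6] open 0.0238 stand xy [-0.1661 -0.0006]
tool delta world target [-0.172   0.7642 -0.0011]
as stand target: world [ 0.6182 -0.013   0.0096] delta [-0.0021  0.0006  0.0003]
```

View pics/f2.png

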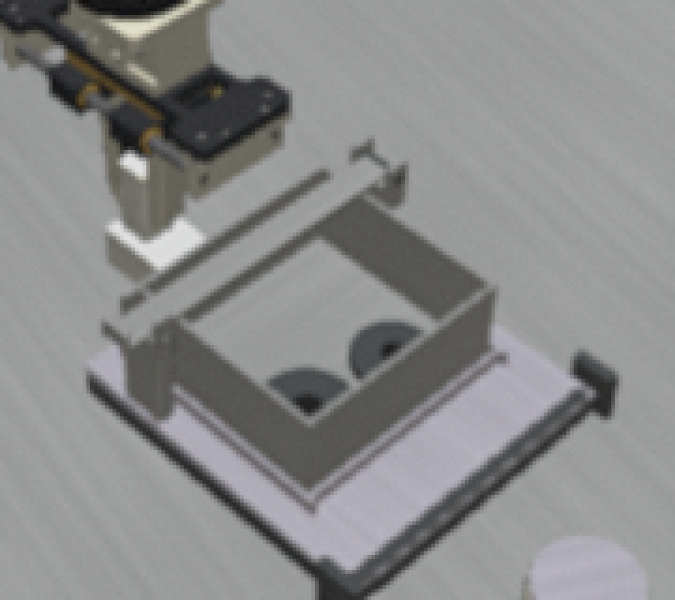

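```bash
python3 - <<'E'
from h import *
from workcell import capture
e=cv2.resize(cv2.imread("pics/e1.png"),(220,200),interpolation=cv2.INTER_AREA)
a=capture("scene")[:,:,::-1][150:350,230:450]; cv2.imwrite("pics/f3raw.png",a)
t=cv2.resize(cv2.imread("pics/f1t.png"),(160,120),interpolation=cv2.INTER_AREA)
def sh(A,B,box):
    x,y,w,h=box;g=lambda i:cv2.cvtColor(i[y:y+h,x:x+w],cv2.COLOR_BGR2GRAY).astype(np.float32)
    M=np.eye(2,3,dtype=np.float32);cc,M=cv2.findTransformECC(g(A),g(B),M,cv2.MOTION_TRANSLATION,(3,200,1e-6));return M[:,2].round(2),round(cc,3)
for n,b in(("fork",(52,110,30,48)),("hinge",(115,75,28,24)),("midpan",(100,120,60,45)),("rear hinge",(105,175,60,25))): print(n,sh(e,a,b))
# predicted shift for theta
S=(.58506,.14766,np.radians(101.65));c,s=np.cos(S[2]),np.sin(S[2])
def w(x,y,z): return [S[0]+c*x-s*y,S[1]+s*x+c*y,z]
for th in(.012,.02,.028,.036):
    for x,y,z in((-.06,-.092,.06),(-.06,.092,.095)):
        dx,dz=x-.105,z-.018; x2=.105+dx*np.cos(th)+dz*np.sin(th); z2=.018-dx*np.sin(th)+dz*np.cos(th)
        print(th,y,(proj("scene",w(x2,y,z2))-proj("scene",w(x,y,z)))[0].round(2))
E
python3 st.py
```

```text
fork (array([ 0.21, -0.54], dtype=float32), 0.96)
hinge (array([ 0.61, -0.9 ], dtype=float32), 0.997)
midpan (array([ 0.32, -0.42], dtype=float32), 0.949)
rear hinge (array([ 0.01, -0.04], dtype=float32), 0.999)
0.012 -0.092 [ 0.12 -0.51]
0.012 0.092 [ 0.33 -0.47]
0.02 -0.092 [ 0.2  -0.85]
0.02 0.092 [ 0.56 -0.77]
0.028 -0.092 [ 0.29 -1.18]
0.028 0.092 [ 0.79 -1.08]
0.036 -0.092 [ 0.38 -1.51]
0.036 0.092 [ 1.02 -1.38]
t 15.3 p [ 0.6191 -0.0149  0.0099] yaw x -78.41 tilt 0.15 F [ 2.6 -9.9 -1.4] open 0.0238 stand xy [-0.1661 -0.0006]
```

The image shift of the hinge post (0.61, -0.90 px) gives a tilt of about 0.022 rad, or roughly 5 mm, and geometry says about 5.5 mm. A small final advance follows.

>>> drive_tool:
  moves:
    - {"offset":[-0.002,0,0],"roll":0}
    - {"offset":[-0.001,0,0],"roll":0}
    - {"offset":[0,0,0],"roll":0}
    - {"offset":[0,0,0],"roll":0}
    - {"offset":[0,0,0],"roll":0}

```text
time_s: 15.8
tool_pos: [0.6186, -0.0121, 0.0099]
tool_rot: [0.0, 0.775, -0.632, 0.001]
wrist_force: [2.6, -11.5, -0.4]
opening: 0.0238
```

```bash
python3 st.py; python3 - <<'E'
from h import *
from workcell import capture
e=cv2.resize(cv2.imread("pics/e1.png"),(220,200),interpolation=cv2.INTER_AREA)
A=capture("scene")[:,:,::-1];a=A[150:350,230:450]
def sh(A,B,box):
    x,y,w,h=box;g=lambda i:cv2.cvtColor(i[y:y+h,x:x+w],cv2.COLOR_BGR2GRAY).astype(np.float32)
    M=np.eye(2,3,dtype=np.float32);cc,M=cv2.findTransformECC(g(A),g(B),M,cv2.MOTION_TRANSLATION,(3,200,1e-6));return M[:,2].round(2),round(cc,3)
for n,b in(("fork",(52,118,22,34)),("hinge",(115,75,28,24)),("rear hinge",(105,175,60,25))): print(n,sh(e,a,b))
cv2.imwrite("pics/g1.png",cv2.resize(A[190:310,250:410],(800,600),interpolation=3)); cv2.imwrite("pics/g1f.png",A)
E
```

```text
t 15.8 p [ 0.6186 -0.0121  0.0099] yaw x -78.4 tilt 0.17 F [  2.6 -11.5  -0.4] open 0.0238 stand xy [-0.1632 -0.0006]
fork (array([ 0.27, -0.73], dtype=float32), 0.966)
hinge (array([ 0.71, -1.03], dtype=float32), 0.997)
rear hinge (array([ 0.03, -0.06], dtype=float32), 0.999)
```

View pics/g1.png

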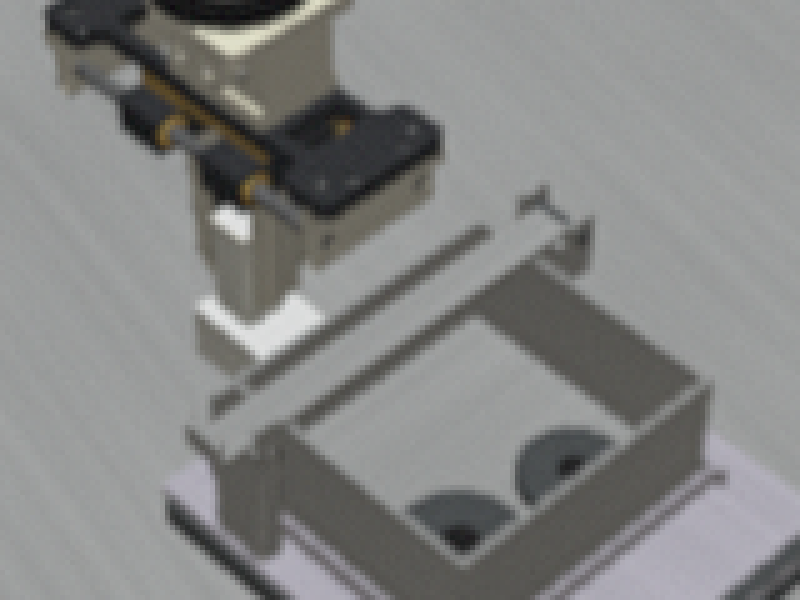

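View pics/g1f.png

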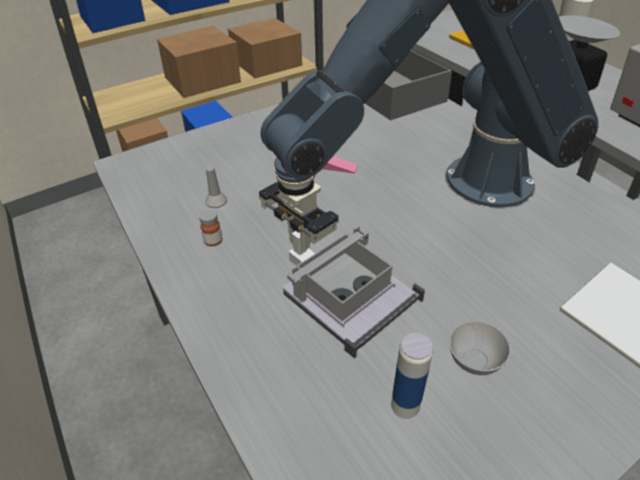

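The tilt is about 0.026 rad (around 5.6 mm). The latch is in its fork, the wedge is gripped and flat, and the bystanders are where they were. Handing in.

```bash
python3 -c "
from workcell import job
print(job.close_job())"; python3 st.py
```

```text
the job is handed in; nothing more can be done
None
the job is handed in; nothing more can be done
```

I pressed the latch bar down into its catch with the closed fingers. Then I gripped the white wedge by its post, slid it flat along the bench and pushed it in under the middle of the tray's front edge. I handed the job in at about 15.9 s, still gripping the wedge.

**Last checks:**
- **Tray:** the image shift of the latch's hinge post gave a tilt of about 0.026 rad, which is about 5.6 mm of lift. Geometry from the wedge's position gave about 6 mm. The fork post's shift alone would read lower (about 0.017 rad); I put this down to background in its match window.
- **Wedge:** it sat within about 1 mm of the middle line and within about 0.1° of square, and the tool height was unchanged to 0.3 mm. It was held at a 23.8 mm opening with the grip set to 30 N. The steady push was about 11.5 N.
- **Latch and surroundings:** the bar is in its fork in the pictures, and the pan and the bystanders looked unmoved.

**Disagreement:** the visible finger ends were about 30–40 mm above the reported TCP height. The latch seated at a reported z of 59 mm against a bar top of 94 mm, which agrees. I worked from contact and the pictures instead of the reported height. I did not find the cause.

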